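Wind in the floral-tape rewinder

TASK

Wind the crank of the larger tape rewinder (the round one with the white disc) clockwise, seen from above, until its drag suddenly lets go and the steel drag pin pops up through the notch in the disc. Stop there, before the pin is pressed down again, and let go of the crank. Leave the small square rewinder's crank where it is.

Things in the scene. Friction and masses are not known exactly. Their poses are not given: they have to be found in the camera images.
- crank_knob (a point): centre of the upright black knob (24 mm across, 44 mm tall, top 123 mm above the table) on the large round rewinder's crank. It spins freely on its own upright axis, so it can be led round without turning the hand. The point turns with the crank: x points level, outwards along the arm; the crank's upright axis is 60 mm along minus x. Arm top at 78 mm, hub cap on the axis 84 mm above the table.
- crank (a joint): angle of the large crank, rad, growing clockwise seen from above; starts at 0 to 0.4, cannot go below 0. Winding takes 7 to 11 N at the knob until the drag lets go, then under 2 N. It lets go half to 0.7 of a turn from the start (at 3.4 to 4.5 rad, varying), stays slack for about 70 degrees more, then a sloping lip presses the pin down again.
- drag_pin (a joint): height of the large rewinder's spring-loaded steel drag pin (11 mm across, upright, 68 mm from the crank's axis), m: about 0 while it rubs under the white disc (165 mm across, top 61 mm above the table) and is hidden by it; about 0.009 when popped up in the disc's notch, its top then 65 mm above the table.
- small_crank_knob (a point): centre of the knob (16 mm across, 26 mm tall, top 89 mm above the table) on the small square rewinder (case 110 mm wide), 40 mm from that crank's axis. To be left alone. Both rewinders are screwed to the table.

How it is judged:
On the way:
1. the drag has let go and the pin has popped up (value of joint drag_pin above 0.006 m), for 0.1 s.
At the end, for the whole second after the job is handed in: The large rewinder's drag pin is up (more than 6 mm of its 9 mm), so the crank stands within the slack part just after the drag let go, and the crank is at rest and released (value of joint drag_pin above 0.006 m and velocity of joint crank between -0.1 and 0.1 rad/s); the robot touches nothing.
It fails at once if the small rewinder's crank knob is moved by more than 15 mm (distance of small_crank_knob from where it was at the start of the episode above 0.015 m).
It also fails if it takes over 42 s, if anything falls off the work surface, if the arm or the gripper's body presses on something with over 40 N, if the wrist force passes 120 N, or if a joint passes its speed limit or range.

ROBOT

A 7-joint arm with a two-finger parallel gripper is mounted at the origin on the work surface. World frame = base frame: x ahead of the robot, y to its left, z up, the work surface at z = 0. Lengths are in m, angles in rad, forces in N, time in s.
With the tool pointing down it reaches from about 0.4 to 0.85 m from the base axis. Payload 4.5 kg.
Tool frame: the origin (TCP) lies on the centre line of the jaws, within the pads' length; the fingertips stand 8 mm ahead of it and the grasp point (between the pads) lies 11 mm behind it; z points along the fingers, x is the direction in which the jaws open and shut, and the axes are right-handed (so a half turn about z gives the same grasp; the last joint's range is limited). The gripper opens to 88 mm and grips with 3 to 60 N. Pads are 18 mm wide; open, the fingers measure 123 mm over their backs; the gripper's body (75 mm by 187 mm) begins 45 mm behind the grasp point.
Start: joints at [1.37, 0.689, -0.195, 1.565, 0.157, 0.902, -0.215], TCP at [0.145, -0.608, 0.247] pointing down, gripper open.
Joint ranges: [-3.01, 3.01], [-0.46, 2.08], [-1.47, 1.51], [0.13, 2.56], [-1, 4.14], [0.04, 2.09], [-2.66, 2.66]. Speed limits (rad/s): [2.57, 2.57, 3.14, 3.14, 3.14, 3.14, 3.14].

INTERFACE

Orientations are given as a unit quaternion [x, y, z, w].
In Python, from plant import get_state, snapshot, finish_job, boxes_of, pinpoint gives the robot as it stands.
- The arm moves only by the shell command python3 -m creep 'ROWS' [FORCE]. ROWS is JSON, a list of rows, each an object with "hand": the finger opening in m, from 0 to 0.0881; "slide": the shift along the tool's x, y, z in m, a list of three; "turn": the turn about the tool's z in degrees. A call has 1 to 5 rows; each row shifts and turns the commanded pose from where the row before left it, along the tool's axes as they then stand; what a row does not reach is not made up. A row lasts 1/8 s, in which the tool goes at most 62.5 mm and 10.7 degrees, less where a joint would pass 70% of its speed; a pose out of reach is approached as far as the arm can. A call is refused whole if a number of a shift passes 0.0625 or a number of a turn 10.7, either way. A call with a gripper value outside its range is refused whole. The fingers move at their own pace and stop on an object; FORCE is the grip in N (left out, the last holds). Time passes only in rows, so rows that do not move let the fingers close. It gives the time, the measured TCP pose, the force and the opening at its end, in the units of the state.
- get_state(): the state, without advancing time (a new reading comes with each control period).
- snapshot(name): name is "side" or "top"; returns a dict with "frame" (400x640x3 uint8, red, green, blue), "depth" (400x640 float32, m along the optical axis (not along the pixel's ray), 0 where there is no reading), "mtx" (3x3 intrinsics, pixels), "camera_from_world" (4x4, takes a point from world to camera coordinates). Camera axes: x right, y down, z forward; pixel columns grow to the right and rows downward; lengths in m; the calibration is good to about 2 mm. A picture is of the moment at which its call begins.
- finish_job(): hands the job in, once; it reports no verdict.
Trained networks look in a picture, given as the dict that the camera call returned (one of the last four; its "shot" number tells which), for a name from the list of things; names that differ only in an ending like _2 or _b are one class to them, and where a whole thing is asked for, a point or a joint stands for the part that bears it (a point fixed in the world has none). Each returns a list of dicts, best first, with "conf" (0 to 1); they miss things now and then, are a little off and sometimes report something else, mostly with a low value. They report only what shows in the picture. A call takes as long as a camera call.
- boxes_of(target, picture): "uv" ([column, row] in pixels, amid what is visible of it).
- pinpoint(target, picture): "uv" ([column, row] in pixels: a listed point, or the origin of a listed thing).
The state is a dict: "clock": time; "q": joint angles; "qd": joint speeds; "joint_torque": joint torques, N m; "tool_pos": TCP position; "eef_rot": TCP orientation; "contact_force": force on the tool from outside, world axes, zero at the start; "moment": the same for the moment, N m; "opening": opening from 0.0 (shut) to 1.0 (fully open).
Only numpy, scipy, OpenCV 4.12 (cv2) and the standard library are available. Lean on these libraries where they do the work, as an engineer would, in place of code of your own. Each camera call takes 0.05 s, during which the arm holds its last target.

## Working session

There is one attempt and no reset: what is moved stays moved. The work goes in short steps, Python scripts to look and compute and a shell command to move; the robot and the scene stay as the last step left them, time stands still between calls to the robot, and variables do not carry over. Pictures are saved under pics/ and viewed, and the job is handed in when it is done.

```bash
ls; mkdir -p pics
cat > h.py <<'E'
import numpy as np, cv2
from plant import *
def save(p,n): cv2.imwrite('pics/'+n+'.png', cv2.cvtColor(p['frame'],cv2.COLOR_RGB2BGR))
def ray_z(p,uv,z):
    K=p['mtx'];T=np.linalg.inv(p['camera_from_world'])
    d=T[:3,:3]@np.linalg.inv(K)@np.array([uv[0],uv[1],1.]);o=T[:3,3]
    return o+d*(z-o[2])/d[2]
def dep(p,uv):
    K=p['mtx'];T=np.linalg.inv(p['camera_from_world']);u,v=int(round(uv[0])),int(round(uv[1]))
    z=p['depth'][v,u]
    return (T@np.append(np.linalg.inv(K)@np.array([uv[0],uv[1],1.])*z,1))[:3]
def proj(p,P):
    c=p['camera_from_world']@np.append(P,1);c=p['mtx']@c[:3];return c[:2]/c[2]
E
python3 - <<'E'
from h import *
np.set_printoptions(precision=4,suppress=True)
s=get_state();print(s)
for c in ['top','side']:
    p=snapshot(c);save(p,c+'0')
    for t in ['crank_knob','small_crank_knob']:
        for r in pinpoint(t,p)[:2]: print(c,t,r,ray_z(p,r['uv'],.101 if t[0]=='c' else .076),dep(p,r['uv']))
    r=boxes_of('drag_pin',p);print(c,'pin',r)
E
```

```text
pics
{'clock': 0.0, 'q': array([ 1.3698,  0.6899, -0.1945,  1.5663,  0.1573,  0.9025, -0.2151]), 'qd': array([-0.0001, -0.    , -0.0001,  0.0002,  0.0015,  0.0004,  0.0019]), 'joint_torque': array([ -0.    , -52.7557,  -1.2672, -15.3424,  -0.0527,   0.0064,
         0.0002]), 'tool_pos': array([ 0.1452, -0.6073,  0.2459]), 'eef_rot': array([ 0.7851, -0.6194, -0.0007, -0.0005]), 'contact_force': array([-0.0975,  0.5116,  0.1994]), 'moment': array([-0.0347,  0.0686, -0.0148]), 'opening': 1.0004794363104867}
top crank_knob {'uv': [206.7, 208.4], 'conf': 0.62} [0.5422 0.2034 0.101 ] [0.5391 0.1984 0.1233]
top pin [{'uv': [196.0, 240.5], 'conf': 0.72}]
side crank_knob {'uv': [254.5, 163.6], 'conf': 0.57} [0.5383 0.1954 0.101 ] [0.5352 0.1846 0.1065]
side small_crank_knob {'uv': [322.3, 283.9], 'conf': 0.93} [ 0.527  -0.1457  0.076 ] [ 0.5261 -0.1477  0.0779]
side pin []
```

View pics/top0.png

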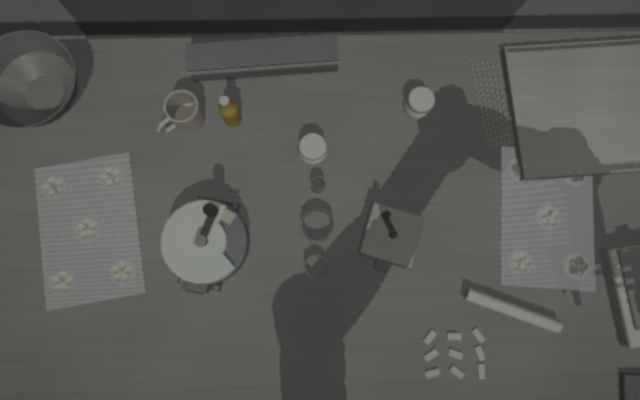

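View pics/side0.png

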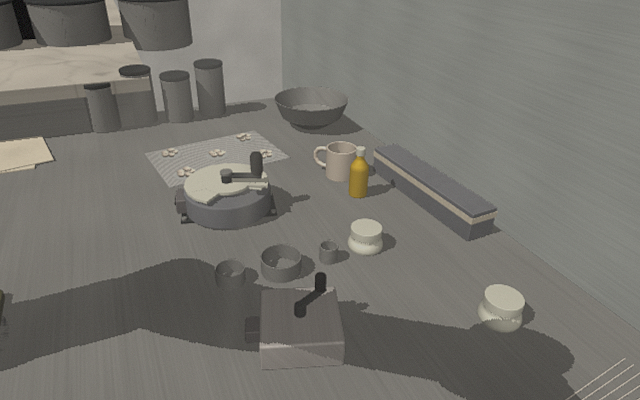

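Run:
```python
from h import *
np.set_printoptions(precision=4,suppress=True)
im=cv2.imread('pics/top0.png')[180:310,140:270]
cv2.imwrite('pics/top0z.png',np.clip(cv2.resize(im,(600,600),interpolation=cv2.INTER_CUBIC)*1.6,0,255).astype(np.uint8))
p=snapshot('top')
# point cloud near the rewinder
v,u=np.mgrid[180:310,140:270];z=p['depth'][v,u]
K=p['mtx'];T=np.linalg.inv(p['camera_from_world'])
P=np.stack([(u-K[0,2])/K[0,0]*z,(v-K[1,2])/K[1,1]*z,z],-1).reshape(-1,3)@T[:3,:3].T+T[:3,3]
for a,b in [(.115,.13),(.081,.09),(.072,.081),(.056,.065)]:
    m=(P[:,2]>a)&(P[:,2]<b);Q=P[m];print(a,b,m.sum(),Q.mean(0),Q.min(0),Q.max(0))
    (c,r)=cv2.minEnclosingCircle(Q[:,:2].astype(np.float32));print(c,r)
print('cam',T[:3,3])
```

```text
0.115 0.13 121 [0.5391 0.1949 0.1215] [0.5289 0.1845 0.1153] [0.55   0.2067 0.1261]
(0.5397436022758484, 0.19573268294334412) 0.012061822228133678
0.081 0.09 124 [0.4878 0.217  0.0843] [0.4726 0.1845 0.0814] [0.5423 0.2308 0.089 ]
(0.5085629224777222, 0.20502221584320068) 0.03943798691034317
0.072 0.081 183 [0.5101 0.2073 0.0776] [0.4729 0.1917 0.0721] [0.5308 0.2296 0.081 ]
(0.5018542408943176, 0.20587444305419922) 0.0323224738240242
0.056 0.065 4130 [0.4788 0.2324 0.061 ] [0.4031 0.158  0.0561] [0.5652 0.3012 0.0649]
(0.48449471592903137, 0.21984730660915375) 0.08233094215393066
cam [0.4236 0.0137 0.9449]
```

View pics/top0z.png

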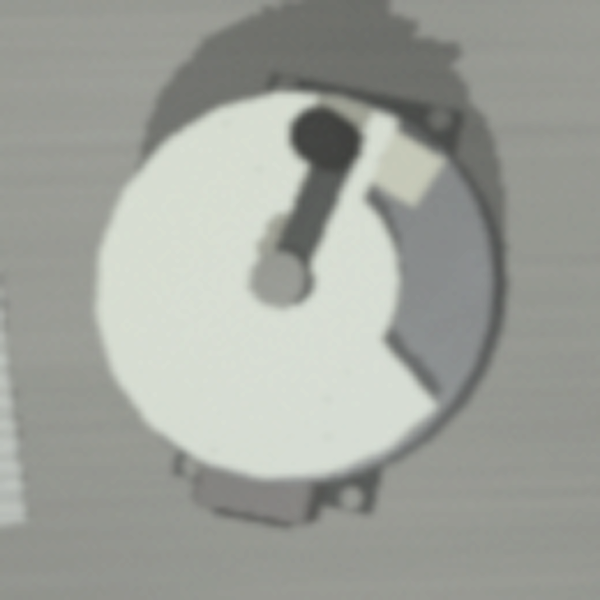

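```bash
python3 -m creep '[{"hand":0.088,"slide":[-0.021,-0.05,0],"turn":0},{"hand":0.088,"slide":[-0.021,-0.05,0],"turn":0},{"hand":0.088,"slide":[-0.021,-0.05,0],"turn":0},{"hand":0.088,"slide":[-0.021,-0.05,0],"turn":0}]' 30
python3 -c "
from h import *
np.set_printoptions(precision=3,suppress=True)
print(get_state()['q'])"
```

```text
clock: 0.95
tool_pos: [0.3217, -0.4786, 0.2469]
eef_rot: [0.785, -0.619, 0.0, 0.0]
contact_force: [-0.5, -0.1, -0.4]
opening: 0.999
[ 1.003  0.623 -0.175  1.716  0.14   0.814 -0.573]
```

```bash
python3 -m creep '[{"hand":0.088,"slide":[-0.021,-0.05,0],"turn":0},{"hand":0.088,"slide":[-0.021,-0.05,0],"turn":0},{"hand":0.088,"slide":[-0.021,-0.05,0],"turn":0},{"hand":0.088,"slide":[-0.045,-0.025,0],"turn":0},{"hand":0.088,"slide":[-0.055,-0.01,0],"turn":0}]'
python3 - <<'E'
from h import *
np.set_printoptions(precision=3,suppress=True)
s=get_state();print(s['q'])
p=snapshot('top')
v,u=np.mgrid[0:400,0:640];z=p['depth']
K=p['mtx'];T=np.linalg.inv(p['camera_from_world'])
P=np.stack([(u-K[0,2])/K[0,0]*z,(v-K[1,2])/K[1,1]*z,z],-1)@T[:3,:3].T+T[:3,3]
for n,(a,b,c,d) in dict(mug=(85,135,155,205),bottle=(90,130,215,245),box=(30,85,185,340),jar=(130,165,298,330)).items():
    Q=P[a:b,c:d].reshape(-1,3);Q=Q[Q[:,2]>.04];print(n,np.percentile(Q,[2,98],axis=0))
E
```

```text
clock: 1.58
tool_pos: [0.4643, -0.2763, 0.2466]
eef_rot: [0.785, -0.619, 0.001, -0.001]
contact_force: [0.8, 0.9, -0.4]
opening: 0.999
[ 0.545  0.576 -0.149  1.826  0.118  0.747 -1.003]
mug [[0.714 0.23  0.041]
 [0.791 0.314 0.073]]
bottle [[0.733 0.15  0.043]
 [0.764 0.186 0.112]]
box [[ 0.841 -0.055  0.043]
 [ 0.911  0.252  0.063]]
jar [[ 0.651 -0.027  0.04 ]
 [ 0.702  0.023  0.046]]
```

```bash
python3 -m creep '[{"hand":0.088,"slide":[-0.055,-0.023,0],"turn":0},{"hand":0.088,"slide":[-0.055,-0.023,0],"turn":0},{"hand":0.088,"slide":[-0.055,-0.023,0],"turn":0},{"hand":0.088,"slide":[-0.055,-0.023,0],"turn":0}]'
python3 -m creep '[{"hand":0.088,"slide":[-0.055,-0.023,0],"turn":0},{"hand":0.088,"slide":[-0.055,-0.023,0],"turn":0},{"hand":0.088,"slide":[-0.045,-0.02,0],"turn":0},{"hand":0.088,"slide":[0,0,0],"turn":0},{"hand":0.088,"slide":[0,0,0],"turn":0}]'
cat > st.py <<'E'
from h import *
import sys
from scipy.spatial.transform import Rotation as R
np.set_printoptions(precision=4,suppress=True)
s=get_state();M=R.from_quat(s['eef_rot']).as_matrix()
A=np.array([.4845,.2198])
t=s['tool_pos'];d=t[:2]-A
print('q',s['q'],'pos',t,'F',s['contact_force'])
print('r',np.hypot(*d),'az',np.degrees(np.arctan2(d[1],d[0])))
if len(sys.argv)>3:
    g=np.array([float(x) for x in sys.argv[1:4]]);print('tool shift',M.T@(g-t))
E
python3 st.py .5397 .1957 .097
```

```text
clock: 2.12
tool_pos: [0.5011, -0.0411, 0.247]
eef_rot: [0.785, -0.62, 0.0, -0.0]
contact_force: [0.5, 0.4, 0.8]
opening: 0.996
clock: 2.75
tool_pos: [0.5287, 0.1224, 0.2466]
eef_rot: [0.785, -0.62, 0.0, 0.001]
contact_force: [0.1, -0.2, -0.3]
opening: 0.998
q [-0.2533  0.5784 -0.0966  1.818   0.0789  0.7496 -1.7286] pos [0.5287 0.1224 0.2466] F [ 0.1441 -0.2097 -0.3398]
r 0.10695723978909762 az -65.58994391367769
tool shift [-0.0689 -0.0278  0.1495]
```

```bash
python3 -m creep '[{"hand":0.088,"slide":[-0.034,-0.014,0.02],"turn":0},{"hand":0.088,"slide":[-0.035,-0.014,0.03],"turn":0},{"hand":0.088,"slide":[0,0,0.04],"turn":0},{"hand":0.088,"slide":[0,0,0],"turn":0}]'
python3 - <<'E'
from h import *
p=snapshot('top');save(p,'t1');p=snapshot('side');save(p,'s1')
E
python3 st.py .5397 .1957 .097
```

```text
clock: 3.25
tool_pos: [0.5382, 0.1941, 0.1545]
eef_rot: [0.784, -0.62, -0.001, 0.003]
contact_force: [0.1, 0.2, 0.7]
opening: 0.997
q [-0.3838  0.7421 -0.0737  1.8064  0.091   0.5965 -1.8524] pos [0.5407 0.1949 0.1575] F [ 0.409  -0.9845  0.9028]
r 0.061435320713783645 az -23.860185589753083
tool shift [-0.001   0.0008  0.0605]
```

View pics/s1.png

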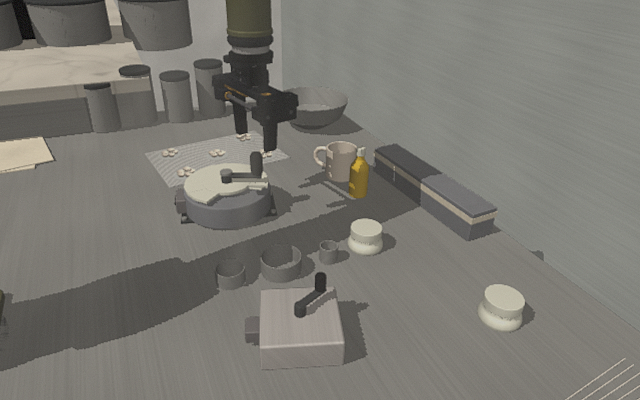

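View pics/t1.png

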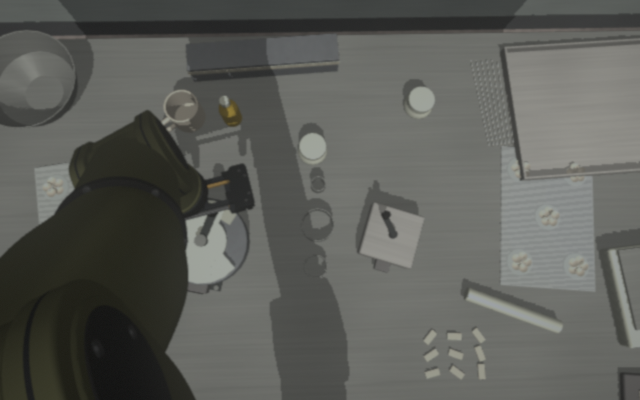

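```bash
python3 -m creep '[{"hand":0.088,"slide":[0,0,0.03],"turn":0},{"hand":0.088,"slide":[0,0,0.03],"turn":0},{"hand":0.088,"slide":[0,0,0],"turn":0},{"hand":0.088,"slide":[0,0,0],"turn":0}]'
python3 st.py .5397 .1957 .097
python3 - <<'E'
from h import *
p=snapshot('side');save(p,'s2');cv2.imwrite('pics/s2z.png',cv2.resize(cv2.imread('pics/s2.png')[90:240,160:310],(600,600)))
E
```

```text
clock: 3.85
tool_pos: [0.5414, 0.1968, 0.0987]
eef_rot: [0.785, -0.62, 0.001, -0.001]
contact_force: [0.8, 0.3, 0.0]
opening: 1.001
q [-0.3924  0.8352 -0.0628  1.8367  0.104   0.4697 -1.8644] pos [0.5414 0.1968 0.0987] F [0.8207 0.3028 0.009 ]
r 0.061388431774507125 az -22.029784295605523
tool shift [0.0006 0.0019 0.0017]
```

View pics/s2z.png

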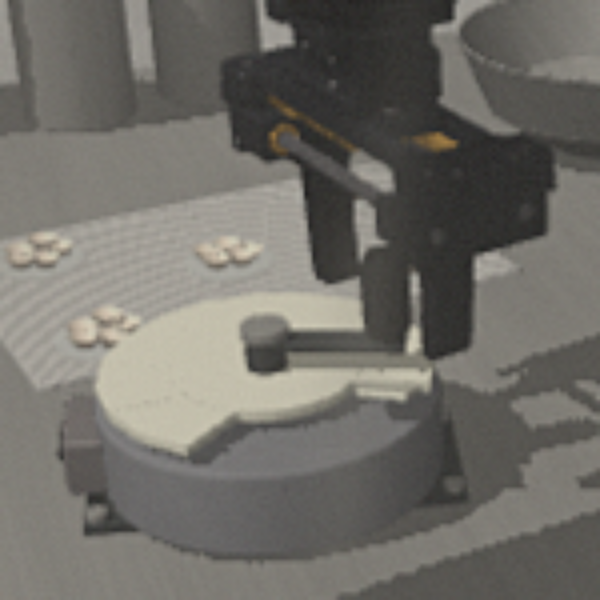

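The knob (zoomed at about 385,300) stands between the two fingertips. Next I close the jaws.

```bash
python3 -m creep '[{"hand":0.05,"slide":[0,0.002,0.001],"turn":0},{"hand":0.0,"slide":[0,0,0],"turn":0},{"hand":0.0,"slide":[0,0,0],"turn":0},{"hand":0.0,"slide":[0,0,0],"turn":0},{"hand":0.0,"slide":[0,0,0],"turn":0}]' 28
python3 st.py .5397 .1957 .097
```

```text
clock: 4.53
tool_pos: [0.538, 0.1965, 0.0956]
eef_rot: [0.785, -0.619, 0.0, 0.0]
contact_force: [0.1, 0.8, 0.5]
opening: 0.458
q [-0.3945  0.8383 -0.0624  1.8447  0.1045  0.4618 -1.8658] pos [0.538  0.1965 0.0956] F [0.0687 0.7982 0.4612]
r 0.05837365581321894 az -23.481472274199476
tool shift [ 0.0012 -0.0014 -0.0014]
```

```bash
python3 -m creep '[{"hand":0.0,"slide":[0,0,0],"turn":0},{"hand":0.0,"slide":[0,0,0],"turn":0},{"hand":0.0,"slide":[0,0,0],"turn":0}]' 28
python3 st.py .5397 .1957 .097
cat > plan.py <<'E'
# plan.py az0(world deg, commanded) step n : tool-frame shift rows for circle r=60 clockwise
import sys,numpy as np
from plant import get_state
from scipy.spatial.transform import Rotation as R
a0,st,n=map(float,sys.argv[1:4]);M=R.from_quat([.785,-.6195,0,0]).as_matrix()
a=np.radians(a0-st*np.arange(int(n)+1));P=.06*np.c_[np.cos(a),np.sin(a),0*a]
for i,d in enumerate((np.diff(P,axis=0)@M)*1e3): print(round(np.degrees(a[i+1]),1),np.round(d[:2],1),'mm')
E
python3 plan.py -23.6 10 27
```

```text
clock: 4.9
tool_pos: [0.5381, 0.1963, 0.0957]
eef_rot: [0.785, -0.619, 0.0, 0.0]
contact_force: [-0.5, -0.9, -0.3]
opening: 0.264
q [-0.3943  0.8383 -0.0621  1.8447  0.1046  0.4618 -1.8657] pos [0.5381 0.1963 0.0957] F [-0.5423 -0.8852 -0.2572]
r 0.05854190750139342 az -23.655887030868506
tool shift [ 0.001  -0.0014 -0.0013]
-33.6 [7.8 7. ] mm
-43.6 [6.4 8.2] mm
-53.6 [4.9 9.2] mm
-63.6 [3.2 9.9] mm
-73.6 [ 1.4 10.4] mm
-83.6 [-0.4 10.5] mm
-93.6 [-2.2 10.2] mm
-103.6 [-3.9  9.7] mm
-113.6 [-5.5  8.9] mm
-123.6 [-7.   7.8] mm
-133.6 [-8.2  6.4] mm
-143.6 [-9.2  4.9] mm
-153.6 [-9.9  3.2] mm
-163.6 [-10.4   1.4] mm
-173.6 [-10.5  -0.4] mm
-183.6 [-10.2  -2.2] mm
-193.6 [-9.7 -3.9] mm
-203.6 [-8.9 -5.5] mm
-213.6 [-7.8 -7. ] mm
-223.6 [-6.4 -8.2] mm
-233.6 [-4.9 -9.2] mm
-243.6 [-3.2 -9.9] mm
-253.6 [ -1.4 -10.4] mm
-263.6 [  0.4 -10.5] mm
-273.6 [  2.2 -10.2] mm
-283.6 [ 3.9 -9.7] mm
-293.6 [ 5.5 -8.9] mm
```

```bash
python3 -m creep '[{"hand":0.0,"slide":[0.0078,0.007,0],"turn":0},{"hand":0.0,"slide":[0.0064,0.0082,0],"turn":0},{"hand":0.0,"slide":[0.0049,0.0092,0],"turn":0}]' 28
python3 st.py .5397 .1957 .097
```

```text
clock: 5.28
tool_pos: [0.5271, 0.1796, 0.0961]
eef_rot: [0.786, -0.618, 0.003, -0.011]
contact_force: [16.0, 10.1, -21.6]
opening: 0.259
q [-0.3694  0.8199 -0.0657  1.9137  0.1145  0.3894 -1.852 ] pos [0.5271 0.1796 0.0961] F [ 16.007   10.1085 -21.5706]
r 0.05858328455351625 az -43.365682108196424
tool shift [-0.0127 -0.0161 -0.0005]
```

```bash
python3 -m creep '[{"hand":0.0,"slide":[0,0,0],"turn":0},{"hand":0.0,"slide":[0,0,0],"turn":0}]' 28
python3 st.py .5201 .1715 .0957
```

```text
clock: 5.52
tool_pos: [0.5223, 0.1745, 0.0958]
eef_rot: [0.785, -0.619, 0.001, -0.004]
contact_force: [6.0, 3.0, -7.2]
opening: 0.263
q [-0.3685  0.8188 -0.0624  1.9199  0.115   0.398  -1.8522] pos [0.5223 0.1745 0.0958] F [ 5.9845  2.9793 -7.1739]
r 0.05895929564334105 az -50.175168140400174
tool shift [0.0024 0.0028 0.    ]
```

```bash
python3 -m creep '[{"hand":0.0,"slide":[0.0032,0.0099,0],"turn":0},{"hand":0.0,"slide":[0.0014,0.0104,0],"turn":0},{"hand":0.0,"slide":[-0.0004,0.0105,0],"turn":0},{"hand":0,"slide":[0,0,0],"turn":0},{"hand":0,"slide":[0,0,0],"turn":0}]' 28
python3 st.py .4912 .1602 .0957
```

```text
clock: 6.15
tool_pos: [0.4938, 0.1608, 0.0957]
eef_rot: [0.784, -0.62, 0.002, -0.003]
contact_force: [7.8, -0.9, -7.4]
opening: 0.263
q [-0.3735  0.7975 -0.0514  2.0125  0.12    0.3272 -1.8607] pos [0.4938 0.1608 0.0957] F [ 7.8104 -0.9012 -7.3561]
r 0.05973620598672865 az -80.99567801327234
tool shift [-0.      0.0027 -0.    ]
```

```bash
python3 -m creep '[{"hand":0.0,"slide":[-0.0022,0.0102,0],"turn":0},{"hand":0.0,"slide":[-0.0039,0.0097,0],"turn":0},{"hand":0.0,"slide":[-0.0055,0.0089,0],"turn":0},{"hand":0,"slide":[0,0,0],"turn":0},{"hand":0,"slide":[0,0,0],"turn":0}]' 28
python3 st.py .4605 .1648 .0957
```

```text
clock: 6.78
tool_pos: [0.4617, 0.1636, 0.0956]
eef_rot: [0.784, -0.621, 0.002, -0.001]
contact_force: [5.5, -3.9, -6.0]
opening: 0.266
q [-0.4139  0.7811 -0.0374  2.0957  0.1132  0.2637 -1.889 ] pos [0.4617 0.1636 0.0956] F [ 5.4574 -3.8593 -6.005 ]
r 0.06061747749665892 az -112.12116898383628
tool shift [-0.0014  0.0009 -0.0001]
```

```bash
python3 -m creep '[{"hand":0.0,"slide":[-0.007,0.0078,0],"turn":0},{"hand":0.0,"slide":[-0.0082,0.0064,0],"turn":0},{"hand":0.0,"slide":[-0.0092,0.0049,0],"turn":0},{"hand":0,"slide":[0,0,0],"turn":0},{"hand":0,"slide":[0,0,0],"turn":0}]' 28
python3 st.py .4362 .1842 .0957
```

```text
clock: 7.4
tool_pos: [0.4353, 0.1832, 0.0955]
eef_rot: [0.784, -0.62, 0.001, 0.001]
contact_force: [2.5, -4.8, -3.8]
opening: 0.266
q [-0.4805  0.7732 -0.0274  2.1435  0.0935  0.2269 -1.9292] pos [0.4353 0.1832 0.0955] F [ 2.4554 -4.8152 -3.8495]
r 0.0613415676930022 az -143.40534760834
tool shift [-0.0007 -0.0011 -0.0002]
```

```bash
python3 -m creep '[{"hand":0.0,"slide":[-0.0099,0.0032,0],"turn":0},{"hand":0.0,"slide":[-0.0104,0.0014,0],"turn":0},{"hand":0,"slide":[0,0,0],"turn":0},{"hand":0,"slide":[0,0,0],"turn":0}]' 28
python3 st.py .4269 .2029 .0957
python3 - <<'E'
from h import *
p=snapshot('side');save(p,'s3');cv2.imwrite('pics/s3z.png',cv2.resize(cv2.imread('pics/s3.png')[90:240,160:310],(600,600)))
p=snapshot('top');save(p,'t3');cv2.imwrite('pics/t3z.png',cv2.resize(cv2.imread('pics/t3.png')[160:310,120:270],(600,600)))
E
```

```text
clock: 7.9
tool_pos: [0.4252, 0.2031, 0.0955]
eef_rot: [0.785, -0.62, -0.0, 0.001]
contact_force: [1.2, -1.6, -5.7]
opening: 0.262
q [-0.5287  0.7729 -0.0242  2.146   0.0766  0.2246 -1.9569] pos [0.4252 0.2031 0.0955] F [ 1.1997 -1.5627 -5.7275]
r 0.06159850450134431 az -164.27060519887516
tool shift [ 0.0006 -0.0016 -0.0002]
```

View pics/s3z.png

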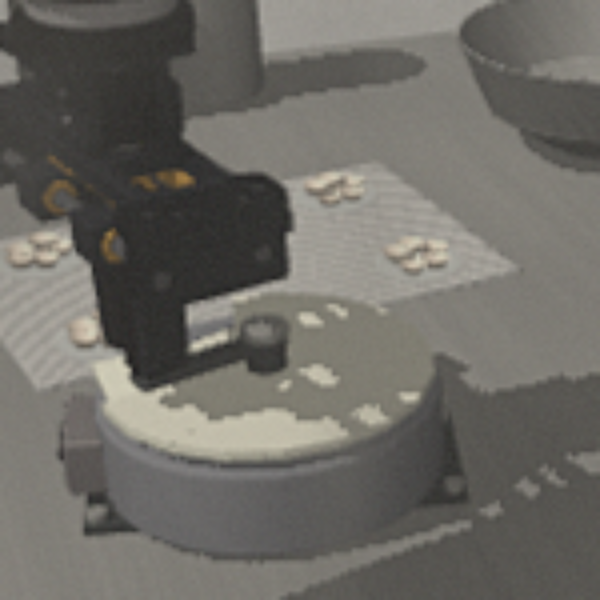

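View pics/t3z.png

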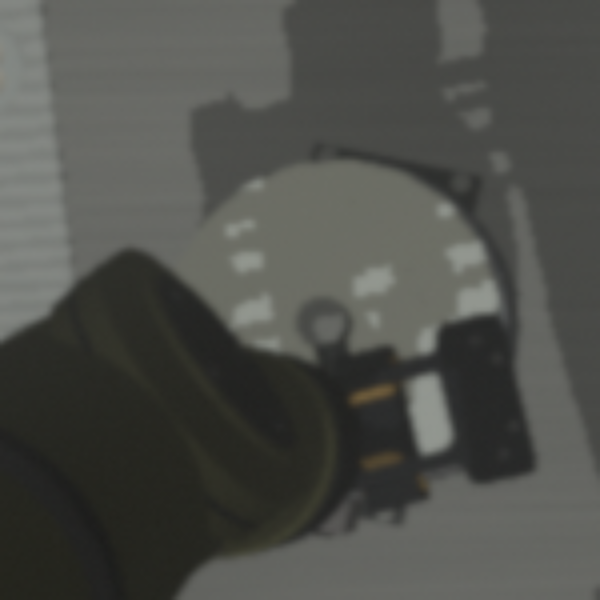

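```bash
python3 -m creep '[{"hand":0,"slide":[-0.0105,-0.0004,0],"turn":0},{"hand":0,"slide":[-0.005,-0.0008,0],"turn":0}]' 28
python3 st.py
```

```text
clock: 8.25
tool_pos: [0.423, 0.214, 0.0954]
eef_rot: [0.784, -0.621, 0.002, 0.004]
contact_force: [3.6, -13.4, -2.9]
opening: 0.261
q [-0.5599  0.7753 -0.0149  2.1343  0.0662  0.2384 -1.9759] pos [0.423  0.214  0.0954] F [  3.5699 -13.3821  -2.9272]
r 0.06174764401495 az -174.5894198703769
```

```bash
python3 -m creep '[{"hand":0,"slide":[-0.0052,-0.0014,0],"turn":0}]' 28
python3 st.py
```

```text
clock: 8.38
tool_pos: [0.4228, 0.2183, 0.0954]
eef_rot: [0.783, -0.622, 0.002, 0.005]
contact_force: [2.9, -15.1, -1.9]
opening: 0.264
q [-0.5693  0.7765 -0.0134  2.1277  0.0628  0.2455 -1.9814] pos [0.4228 0.2183 0.0954] F [  2.8724 -15.0528  -1.9415]
r 0.061766939533175635 az -178.6267479292713
```

```bash
python3 -m creep '[{"hand":0,"slide":[-0.005,-0.0017,0],"turn":0},{"hand":0,"slide":[-0.0047,-0.0022,0],"turn":0}]' 28
python3 st.py
```

```text
clock: 8.62
tool_pos: [0.4232, 0.2278, 0.0954]
eef_rot: [0.783, -0.622, 0.001, 0.006]
contact_force: [1.2, -16.3, 0.6]
opening: 0.266
q [-0.586   0.7795 -0.0124  2.1111  0.0564  0.2618 -1.9909] pos [0.4232 0.2278 0.0954] F [  1.2259 -16.3128   0.5605]
r 0.061769313606783206 az 172.57898153867
```

```bash
python3 -m creep '[{"hand":0,"slide":[-0.0046,-0.0025,0],"turn":0},{"hand":0,"slide":[-0.0043,-0.003,0],"turn":0}]' 28
python3 st.py
```

```text
clock: 8.88
tool_pos: [0.4253, 0.2372, 0.0953]
eef_rot: [0.783, -0.621, 0.001, 0.007]
contact_force: [-1.4, -15.5, 1.3]
opening: 0.266
q [-0.5994  0.7834 -0.0124  2.0902  0.0511  0.2814 -1.9985] pos [0.4253 0.2372 0.0953] F [ -1.3973 -15.534    1.3006]
r 0.06170486055562366 az 163.60062267410828
```

Still loaded (about 15 N with the moving tool); at about 173° of travel.

```bash
python3 -m creep '[{"hand":0,"slide":[-0.0041,-0.0033,0],"turn":0},{"hand":0,"slide":[-0.0037,-0.0037,0],"turn":0}]' 28
python3 st.py
```

```text
clock: 9.12
tool_pos: [0.4289, 0.2463, 0.0953]
eef_rot: [0.784, -0.621, -0.0, 0.008]
contact_force: [-4.4, -15.6, 7.2]
opening: 0.265
q [-0.6093  0.7882 -0.0134  2.0656  0.0469  0.3038 -2.0037] pos [0.4289 0.2463 0.0953] F [ -4.3997 -15.6357   7.1816]
r 0.06159536508095781 az 154.5139141965845
```

```bash
python3 -m creep '[{"hand":0,"slide":[-0.0034,-0.004,0],"turn":0}]' 28
python3 st.py
```

```text
clock: 9.25
tool_pos: [0.4312, 0.2506, 0.0953]
eef_rot: [0.784, -0.621, -0.0, 0.009]
contact_force: [-6.6, -15.2, 7.9]
opening: 0.263
q [-0.6127  0.7909 -0.0143  2.0521  0.0453  0.3157 -2.0054] pos [0.4312 0.2506 0.0953] F [ -6.5563 -15.1622   7.9366]
r 0.061536667253906885 az 149.94600624287156
```

```bash
python3 -m creep '[{"hand":0,"slide":[-0.003,-0.0042,0],"turn":0}]' 28
python3 st.py
```

```text
clock: 9.38
tool_pos: [0.434, 0.2548, 0.0953]
eef_rot: [0.784, -0.62, -0.001, 0.009]
contact_force: [-7.3, -13.0, 8.5]
opening: 0.261
q [-0.6152  0.7938 -0.0154  2.0383  0.0439  0.3275 -2.0064] pos [0.434  0.2548 0.0953] F [ -7.2986 -13.0149   8.5218]
r 0.06145346134418955 az 145.31017262034305
```

```bash
python3 -m creep '[{"hand":0,"slide":[-0.0027,-0.0044,0],"turn":0}]' 28
python3 st.py
```

```text
clock: 9.5
tool_pos: [0.4371, 0.2587, 0.0953]
eef_rot: [0.784, -0.62, -0.001, 0.009]
contact_force: [-9.1, -12.8, 9.6]
opening: 0.265
q [-0.6169  0.7967 -0.0164  2.0239  0.0428  0.3396 -2.007 ] pos [0.4371 0.2587 0.0953] F [ -9.1365 -12.8435   9.5872]
r 0.061371929157608106 az 140.63606705062782
```

```bash
python3 -m creep '[{"hand":0,"slide":[-0.0022,-0.0048,0],"turn":0}]' 28
python3 st.py
```

```text
clock: 9.62
tool_pos: [0.4405, 0.2625, 0.0952]
eef_rot: [0.785, -0.62, -0.002, 0.009]
contact_force: [-9.8, -11.4, 10.6]
opening: 0.262
q [-0.6174  0.8    -0.0179  2.0088  0.0419  0.352  -2.0066] pos [0.4405 0.2625 0.0952] F [ -9.7649 -11.3607  10.6004]
r 0.06126111347019192 az 135.8725996731907
```

```bash
python3 -m creep '[{"hand":0,"slide":[-0.0018,-0.0048,0],"turn":0}]' 28
python3 st.py
```

```text
clock: 9.75
tool_pos: [0.4443, 0.2659, 0.0952]
eef_rot: [0.785, -0.62, -0.002, 0.009]
contact_force: [-11.8, -10.9, 11.1]
opening: 0.263
q [-0.6171  0.8033 -0.0194  1.9938  0.0413  0.3639 -2.0059] pos [0.4443 0.2659 0.0952] F [-11.832  -10.8911  11.1187]
r 0.06111682641667954 az 131.09761820730037
```

```bash
python3 -m creep '[{"hand":0,"slide":[-0.0014,-0.0051,0],"turn":0}]' 28
python3 st.py
```

```text
clock: 9.88
tool_pos: [0.4485, 0.269, 0.0952]
eef_rot: [0.785, -0.619, -0.003, 0.009]
contact_force: [-13.2, -9.8, 11.2]
opening: 0.265
q [-0.6158  0.8067 -0.021   1.9781  0.0409  0.3762 -2.0044] pos [0.4485 0.269  0.0952] F [-13.2134  -9.7792  11.1916]
r 0.06098446758001618 az 126.20079558684384
```

```bash
python3 -m creep '[{"hand":0,"slide":[-0.0009,-0.0051,0],"turn":0}]' 28
python3 st.py
```

```text
clock: 10.0
tool_pos: [0.4529, 0.2718, 0.0953]
eef_rot: [0.785, -0.619, -0.003, 0.009]
contact_force: [-12.6, -9.0, 12.3]
opening: 0.264
q [-0.6136  0.8102 -0.0227  1.9627  0.0408  0.388  -2.0023] pos [0.4529 0.2718 0.0953] F [-12.5615  -8.971   12.33  ]
r 0.06085834257240868 az 121.31141013831981
```

```bash
python3 -m creep '[{"hand":0,"slide":[-0.0005,-0.0053,0],"turn":0}]' 28
python3 st.py
```

```text
clock: 10.12
tool_pos: [0.4622, 0.2761, 0.0955]
eef_rot: [0.785, -0.619, -0.001, 0.004]
contact_force: [1.2, -3.7, -4.2]
opening: 0.264
q [-0.6103  0.8144 -0.0228  1.9424  0.042   0.3934 -1.9997] pos [0.4622 0.2761 0.0955] F [ 1.238  -3.7386 -4.158 ]
r 0.06055005982439472 az 111.60886934844524
```

```bash
python3 -m creep '[{"hand":0,"slide":[0.0,-0.0052,0],"turn":0}]' 28
python3 st.py
python3 - <<'E'
from h import *
p=snapshot('side');save(p,'s4');cv2.imwrite('pics/s4z.png',cv2.resize(cv2.imread('pics/s4.png')[90:240,160:310],(600,600)))
print(boxes_of('drag_pin',p))
p=snapshot('top');save(p,'t4');cv2.imwrite('pics/t4z.png',cv2.resize(cv2.imread('pics/t4.png')[160:310,120:270],(600,600)))
print(boxes_of('drag_pin',p))
E
```

```text
clock: 10.25
tool_pos: [0.4704, 0.2785, 0.0955]
eef_rot: [0.785, -0.619, -0.0, 0.001]
contact_force: [0.6, -4.3, -2.9]
opening: 0.266
q [-0.6057  0.8192 -0.0225  1.9231  0.0429  0.4021 -1.9964] pos [0.4704 0.2785 0.0955] F [ 0.5814 -4.2882 -2.8956]
r 0.06035146349295192 az 103.49183485392467
[]
[]
```

View pics/s4z.png

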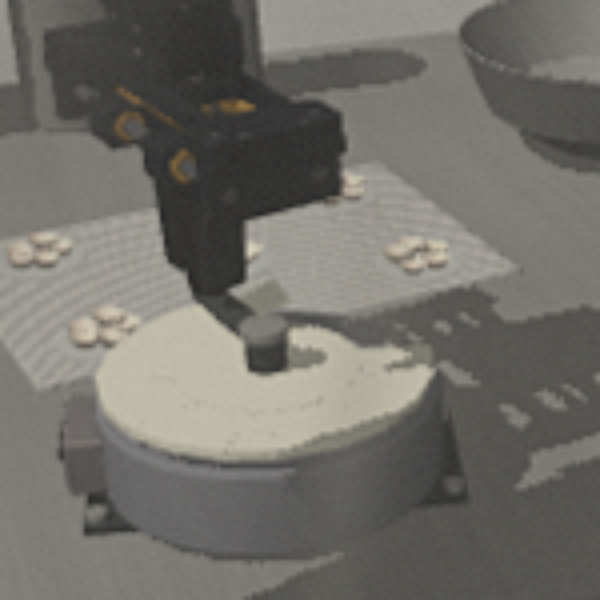

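View pics/t4z.png

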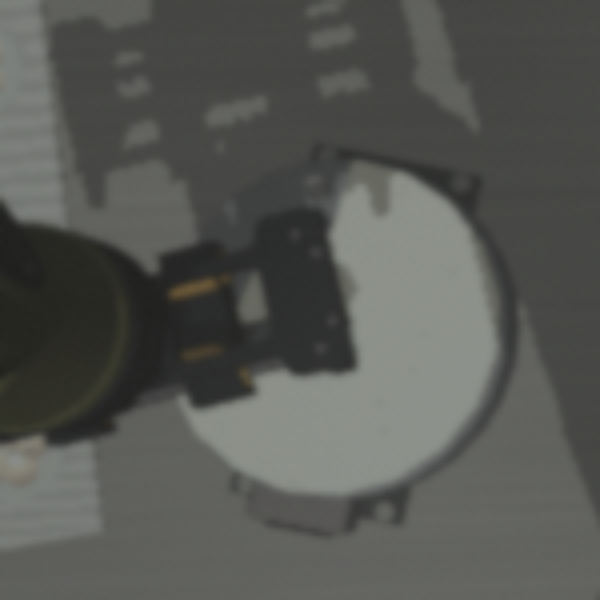

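The drag let go near az 118° (the force fell from about 15 N to about 4 N), so I stop here and release.

```bash
python3 -m creep '[{"hand":0,"slide":[0,0,0],"turn":0},{"hand":0,"slide":[0,0,0],"turn":0},{"hand":0.07,"slide":[0,0,0],"turn":0},{"hand":0.07,"slide":[0,0,0],"turn":0},{"hand":0.07,"slide":[0,0,0],"turn":0}]'
python3 -m creep '[{"hand":0.07,"slide":[0,0,0],"turn":0},{"hand":0.07,"slide":[0,0,-0.03],"turn":0},{"hand":0.07,"slide":[0,0,-0.04],"turn":0},{"hand":0.07,"slide":[0,0,-0.05],"turn":0},{"hand":0.07,"slide":[0,0,0],"turn":0}]'
python3 -m creep '[{"hand":0.07,"slide":[0.03,0.05,-0.03],"turn":0},{"hand":0.07,"slide":[0.055,0.025,0],"turn":0},{"hand":0.07,"slide":[0.055,0.02,0],"turn":0},{"hand":0.07,"slide":[0.055,0.02,0],"turn":0}]'
python3 -m creep '[{"hand":0.07,"slide":[0.055,0,0],"turn":0},{"hand":0.07,"slide":[0.055,0,0],"turn":0},{"hand":0.07,"slide":[0.055,0,0],"turn":0},{"hand":0.07,"slide":[0,0,0],"turn":0},{"hand":0.07,"slide":[0,0,0],"turn":0}]'
python3 - <<'E'
from h import *
p=snapshot('side');save(p,'s5');cv2.imwrite('pics/s5z.png',cv2.resize(cv2.imread('pics/s5.png')[90:240,160:310],(600,600)))
print(boxes_of('drag_pin',p))
p=snapshot('top');save(p,'t5');cv2.imwrite('pics/t5z.png',cv2.resize(cv2.imread('pics/t5.png')[160:310,120:270],(600,600)))
r=boxes_of('drag_pin',p);print(r)
for x in r: print(dep(p,x['uv']))
r=pinpoint('crank_knob',p)
for x in r: print(x,dep(p,x['uv']))
E
```

```text
clock: 11.08
tool_pos: [0.4712, 0.2806, 0.096]
eef_rot: [0.785, -0.619, -0.0, -0.001]
contact_force: [-0.2, -0.0, 0.3]
opening: 0.576
clock: 11.7
tool_pos: [0.4732, 0.2808, 0.2193]
eef_rot: [0.785, -0.619, 0.001, -0.004]
contact_force: [-0.2, -0.2, -0.3]
opening: 0.794
clock: 12.2
tool_pos: [0.4058, 0.0632, 0.2437]
eef_rot: [0.785, -0.619, -0.0, 0.0]
contact_force: [1.1, -0.9, 0.4]
opening: 0.796
clock: 12.82
tool_pos: [0.4444, -0.095, 0.2436]
eef_rot: [0.785, -0.619, -0.001, 0.0]
contact_force: [0.0, -0.0, 0.3]
opening: 0.795
[]
[]
{'uv': [164.6, 246.9], 'conf': 0.65} [0.47074679 0.27401938 0.12193062]
```

View pics/s5z.png

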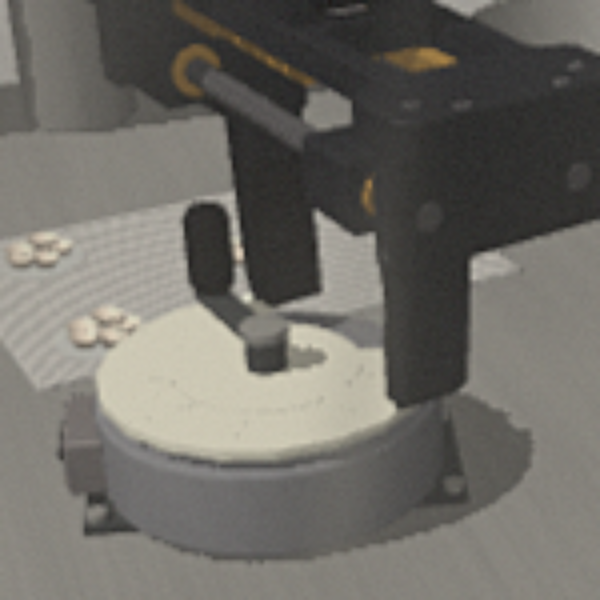

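View pics/t5z.png

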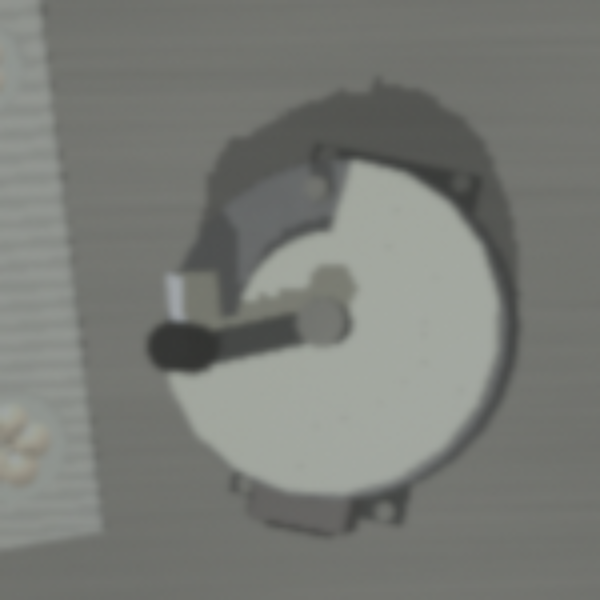

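Run:
```python
from h import *
np.set_printoptions(precision=4,suppress=True)
p=snapshot('top')
for r in range(202,211):print([round(1000*float(dep(p,(c,r))[2])) for c in range(192,207)])
Q=dep(p,(199,206));print(Q,np.hypot(*(Q[:2]-[.483,.2203])))
r=pinpoint('crank_knob',p);print([dep(p,x['uv']) for x in r])
s=get_state();print(s['tool_pos'],s['contact_force'],s['clock'])
p=snapshot('side');print([(x['conf'],ray_z(p,x['uv'],.076)) for x in pinpoint('small_crank_knob',p)])
```

```text
[48, 49, 48, 51, 48, 47, 51, 49, 47, 50, 50, 47, 50, 50, 50]
[51, 51, 51, 46, 51, 50, 49, 48, 49, 49, 48, 49, 53, 50, 49]
[48, 47, 51, 50, 49, 50, 65, 62, 63, 61, 49, 50, 52, 47, 46]
[50, 51, 51, 49, 51, 66, 65, 66, 64, 62, 60, 49, 51, 49, 51]
[52, 48, 49, 50, 64, 67, 67, 63, 65, 66, 61, 49, 49, 49, 47]
[51, 50, 47, 945, 49, 63, 66, 64, 67, 64, 60, 50, 51, 47, 63]
[50, 53, 51, 51, 49, 63, 66, 67, 66, 64, 61, 50, 48, 50, 64]
[50, 47, 50, 48, 48, 51, 61, 66, 63, 60, 945, 49, 49, 49, 61]
[50, 51, 50, 47, 51, 52, 45, 47, 51, 51, 49, 55, 51, 64, 62]
[0.5527 0.2271 0.0631] 0.07004369380126486
[array([0.473 , 0.2716, 0.1218])]
[ 0.445  -0.0948  0.2443] [-0.7351  0.0774 -0.2289] 13.175
[(0.93, array([ 0.5286, -0.143 ,  0.076 ]))]
```

The pin is up: its top measures about 65 mm, 70 mm from the axis. The crank is at rest and the arm is clear.

```bash
python3 -c "
from plant import finish_job
print(finish_job())"
```

```text
the job is handed in; nothing more can be done
None
```

I wound the large rewinder's crank clockwise until its drag let go, stopped there, released the knob and handed the job in at about 13.2 s of the 42 s. No verdict was reported.

- **Winding:** I gripped the knob at 28 N and led it round about 220°. The drag let go near there: the force at the knob fell from about 15 N, measured with the hand moving, to about 4 N. I stopped roughly 15–20° into the 70° slack part, opened the jaws and moved the hand clear.
- **Pin:** the depth image shows its top at about 65 mm, standing in the notch and about 70 mm from the axis (68 mm given).
- **Crank:** two pictures about 0.35 s apart put the knob in the same place to within the network's error of about 3 mm. I took it as at rest; I did not measure its speed.
- **Hand:** it was well clear, with contact force close to zero.
- **Small rewinder:** its knob was never approached, and it still measures within 3 mm of where it started.
- **Disagreements:** the pin detector failed in both last views, so the pin check rests on the depth image and the top picture. The wrist read up to about 19 N across the knob, and about 22 N downwards, while the hand was moving. That is more than the 7 to 11 N given, and I put it down to lag and dynamics; about 7 N remained after each stop.

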